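Load the food cassette into the automatic pellet feeder

TASK

Load the food cassette into the automatic pellet feeder: pick it up, lay it on the low part of the sloping bed with its nose towards the drive housing, and push it up between the guide rails until its nose sits squarely against the top stop. Press it home there with light, steady pressure for about a second (about 8 N on the stop; never ram it), then let go and leave it resting against the stop. Leave everything else on the shelf where it is, and do not knock the feeder.

Things in the scene. Friction and masses are not known exactly. Their poses are not given: they have to be found in the camera images.
- cassette: Loose food cassette: closed dark-grey box with orange lid, 150 long (x) x 60 wide (y) x 38 mm tall, 0.2 to 0.5 kg, centre of mass close to its middle. Origin at the centre of its underside; +x points to its flat nose end (small white label on the lid near the nose), -x to its flat tail end (black outlet slot). An orange grip rib stands on the lid.
- cassette_rib (a point): Middle of the grip rib, 51 mm above the cassette's underside and 5 mm towards the tail from its middle. The rib runs along the cassette's x: 40 mm long, 14 mm thick, from 38 to 63 mm above the underside.
- cassette_nose (a point): Centre of the cassette's flat nose face, 75 mm ahead of the cassette's origin along +x and 19 mm above its underside.
- feeder: Automatic pellet feeder, white on a black base, fixed, 315 x 124 x 162 mm. Origin on the shelf under the middle of its sloping bed, +x from the bed's low end to the drive housing. The housing starts 67 mm ahead of the origin, is 116 mm wide and 162 mm high; its bay is 65 mm wide with the roof 92 mm above the shelf: the cassette's nose end goes in under it up to the rib, a hand does not.
- bed: The feeder's sloping bed, bare metal, rising 0.122 rad (7 degrees), 104 mm wide. Origin at the middle of its low edge on its surface, 14 mm above the shelf; +x up the slope, +y across, +z square to the surface. Guide rails 12 mm high narrow from 92 mm apart (20 mm from the low edge) to 65 mm at the bay (190 mm from it). Friction holds a cassette left anywhere on it; sliding one up takes 1 to 2.5 N, more if pressed down.
- head: Head of the feeder over the bay, with the top stop. Origin at the lower middle of its front face, 92 mm above the shelf, axes as the feeder's. The stop, a rigid rubber-faced plate 60 mm wide, hangs across the bed in the bay, square to it, clamped anywhere from 230 to 250 mm up the bed, hidden by the roof: find it by feel. A lightly sprung drive coupling (under 0.3 N) stands 3 mm proud of it.
- canister: Bystander: yellow plastic food canister with a ribbed screw-top lid, 75 mm across, 114 mm tall; origin at the centre of its underside.
- driftwood: Bystander: brown ceramic driftwood replica, a forked branch about 180 mm long, 100 mm wide and 95 mm tall; origin under its middle.
- tweezer: Bystander: chrome steel tweezer lying flat, 200 mm long, 9 mm wide, 6 mm tall; origin under its middle, x along it.
- airstone: Bystander: round black airstone, 52 mm across, 28 mm tall with its nipple; origin at the centre of its underside.
- conditioner: Bystander: blue bottle with a white cap, 56 mm across, 150 mm tall; origin at the centre of its underside.
- scraper: Bystander: black magnetic glass scraper with a red grip, 75 x 45 x 34 mm; origin at the centre of its underside.
Mind the look-alikes: they are no part of the job. Of the things like the cassette, leave any that is pink or purple; of the rest the larger one is meant.

How it is judged:
By the outcome, as a careful person would: the job done as asked, in the order asked, and still so for the second after the job is handed in, with the robot touching nothing.
It also fails if it takes over 67 s, if anything falls off the work surface, if the arm or the gripper's body presses on something with over 40 N, if the wrist force passes 120 N, or if a joint passes its speed limit or range.

ROBOT

A 6-joint arm with a two-finger parallel gripper is mounted at the origin on the work surface. World frame = base frame: x ahead of the robot, y to its left, z up, the work surface at z = 0. Lengths are in m, angles in degrees, forces in N, time in s.
With the tool pointing down it reaches from about 0.25 to 0.725 m from the base axis. Payload 9.7 kg.
Tool frame: the origin (TCP) lies at the very end of the fingers, on their centre line; the grasp point (between the pads) lies 19 mm behind it; z points along the fingers, y is the line along which they close (so a half turn about z gives the same grasp; the last joint's range is limited). The gripper opens to 85 mm and grips with 20 to 120 N. Pads are 22 mm wide; open, the fingers measure 114 mm over their backs; the gripper's body (76 mm by 85 mm) begins 54 mm behind the grasp point. The pads swing forward as they close: fully open they stand 13 mm farther back than shut.
Start: joints at [71.906, 4.979, 10.078, 95.1, 0, 90], TCP at [0.171, 0.523, 0.231] pointing down, gripper open.
Joint ranges: [-179.16, 179.16], [-48.56, 103.87], [-65.8, 70.77], [-126.05, 130.52], [-82.76, 87.17], [-180, 180]. Speed limits (degrees/s): [127.2, 127.2, 147.25, 180, 180, 180].

INTERFACE

Orientations are given as [roll, pitch, yaw] about the fixed x, y, z axes, in that order (R = Rz(yaw) Ry(pitch) Rx(roll)).
In Python, from workcell import telemetry, optics, workorder gives the robot as it stands.
- The arm moves only by the shell command python3 -m handwheel 'ROWS' [FORCE]. ROWS is JSON, a list of rows, each an object of numbers: "tx", "ty", "tz": the shift along the tool's x, y, z in m; "ax", "ay", "az": the turn, a rotation vector about the tool's x, y, z in degrees; "jaw": the gripper command: -1 is shut, 1 is fully open, values between are in proportion. A call has exactly 10 rows; each row shifts and turns the commanded pose from where the row before left it, along the tool's axes as they then stand; what a row does not reach is not made up. A row lasts 1/8 s, in which the tool goes at most 62.5 mm and 10.7 degrees, less where a joint would pass 70% of its speed; a pose out of reach is approached as far as the arm can. A call is refused whole if a number of a shift passes 0.0625 or a number of a turn 10.7, either way. A call with a gripper value outside its range is refused whole. The fingers move at their own pace and stop on an object; FORCE is the grip in N (left out, the last holds). Time passes only in rows, so rows that do not move let the fingers close, or fill a call up. It gives the time, the measured TCP pose, the force, the opening and the grip force at its end, in the units of the state.
- telemetry.get_obs(): the state, without advancing time (a new reading comes with each control period).
- optics.camera(name): name is "scene" or "top" or "wrist"; returns a dict with "color" (420x560x3 uint8, red, green, blue), "K" (3x3 intrinsics, pixels), "k1" (the pictures are not rectified: a ray, as slopes to the right and down, at radius r is drawn at 1 + k1 r^2 times it, then the intrinsics apply), "extrinsics" (4x4, takes a point from camera to world coordinates); the wrist camera has in their place "mount" (4x4, takes a point from camera to tool coordinates, whose origin is the TCP and whose axes are the flange's). Camera axes: x right, y down, z forward; pixel columns grow to the right and rows downward; lengths in m; the calibration is good to about 2 mm. A picture is of the moment at which its call begins: read the wrist's pose just before it. There is no depth.
- workorder.job_done(): hands the job in; it is judged then, once.
The state is a dict: "time": time; "q": joint angles; "qd": joint speeds; "joint_efforts": joint torques, N m; "ee_pos": TCP position; "tcp_rot": TCP orientation; "wrist_force": force on the tool from outside, world axes, zero at the start; "torque": the same for the moment, N m; "opening": finger opening in m; "grasp_force": force on a finger pad.
Only numpy, scipy, OpenCV 4.12 (cv2) and the standard library are available. Lean on these libraries where they do the work, as an engineer would, in place of code of your own. Each camera call takes 0.05 s, during which the arm holds its last target. There are 200 camera calls.

## Working session

There is one attempt and no reset: what is moved stays moved. The work goes in short steps, Python scripts to look and compute and a shell command to move; the robot and the scene stay as the last step left them, time stands still between calls to the robot, and variables do not carry over. Pictures are saved under pics/ and viewed, at most 10 in all, crops included, and the job is handed in when it is done.

```bash
mkdir -p pics; ls
python3 - <<'E'
from workcell import telemetry, optics
import cv2
o=telemetry.get_obs();print(o)
for n in ["scene","top"]:
    c=optics.camera(n);cv2.imwrite(f"pics/{n}0.png",c["color"][:,:,::-1]);print(n,c["K"],c["k1"],c["extrinsics"])
c=optics.camera("wrist");cv2.imwrite("pics/wrist0.png",c["color"][:,:,::-1]);print(c["K"],c["k1"],c["mount"])
E
```

```text
pics
{'time': 0.0, 'q': array([ 7.19066442e+01,  5.01216936e+00,  1.00352368e+01,  9.51018655e+01,
       -1.46325916e-03,  9.00010079e+01]), 'qd': array([-0.06425296,  0.04260785, -0.06334135, -0.0379251 ,  0.039031  ,
        0.05121079]), 'joint_efforts': array([ 2.05333032e-03, -5.20383489e+01,  4.64810264e+01,  1.62179646e-02,
       -1.04985332e-06,  4.08680501e-05]), 'ee_pos': array([0.1707436 , 0.52257247, 0.23057984]), 'tcp_rot': array([-1.79921202e+02,  1.46464390e-03,  1.61905638e+02]), 'wrist_force': array([-0.37784545, -0.9602269 , -0.13508515]), 'torque': array([-0.0349267 ,  0.04588818, -0.01909915]), 'grasp_force': 0.0, 'opening': 0.08549604929022282}
scene [[399.19143355   0.         281.22466587]
 [  0.         399.19143355 211.94301205]
 [  0.           0.           1.        ]] -0.09412068271824989 [[ 3.82210376e-01  6.17740265e-01 -6.87249731e-01  1.27453994e+00]
 [ 9.24075303e-01 -2.55706221e-01  2.84075980e-01 -3.48930165e-01]
 [-2.48860876e-04 -7.43647291e-01 -6.68572094e-01  7.86662016e-01]
 [ 0.00000000e+00  0.00000000e+00  0.00000000e+00  1.00000000e+00]]
top [[514.58947504   0.         282.3011127 ]
 [  0.         514.58947504 208.63391484]
 [  0.           0.           1.        ]] 0.01704313864627182 [[ 0.01630079 -0.99103899  0.13257453  0.33817652]
 [-0.99986583 -0.01594273  0.00376196 -0.04963594]
 [-0.00161465 -0.13261807 -0.9911659   1.46238087]
 [ 0.          0.          0.          1.        ]]
[[322.75074999   0.         282.22685758]
 [  0.         322.75074999 208.91925381]
 [  0.           0.           1.        ]] 0.016413652385315503 [[ 5.15104858e-04 -9.57334150e-01 -2.88982803e-01  7.34752062e-02]
 [ 9.99999864e-01  5.15581539e-04  7.44714688e-05 -3.56794385e-04]
 [ 7.77001182e-05 -2.88982803e-01  9.57334285e-01 -1.41526776e-01]
 [ 0.00000000e+00  0.00000000e+00  0.00000000e+00  1.00000000e+00]]
```

View pics/top0.png

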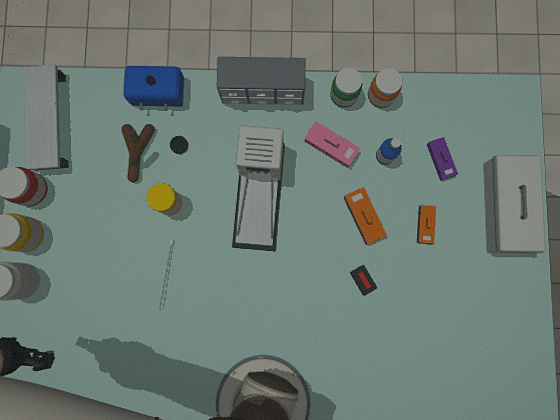

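View pics/scene0.png

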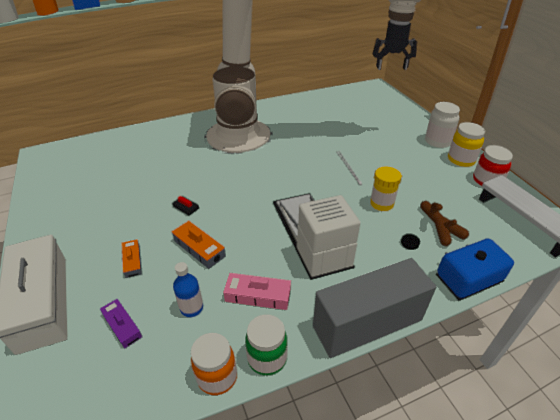

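Top view: the target is the large orange cassette at (365,216) with its label (nose) at (358,198). The small orange, pink and purple ones are look-alikes. The feeder is at (260,190) with its housing at the far end and the low bed edge near row 248.

```bash
cat > h.py <<'E'
import numpy as np, cv2
from workcell import telemetry, optics
from scipy.spatial.transform import Rotation as R
def tool():
    o=telemetry.get_obs();T=np.eye(4)
    T[:3,:3]=R.from_euler('xyz',o['tcp_rot'],degrees=True).as_matrix();T[:3,3]=o['ee_pos'];return T
def shot(n):
    T=tool() if n=="wrist" else None
    c=optics.camera(n); c["T"]=T@c["mount"] if n=="wrist" else np.array(c["extrinsics"]); return c
def cast(c,uv,z):
    p=cv2.undistortPoints(np.array(uv,float).reshape(-1,1,2),c["K"],np.array([c["k1"],0,0,0.]))[:,0]
    d=np.c_[p,np.ones(len(p))]@c["T"][:3,:3].T; t=c["T"][:3,3]
    return t+d*((z-t[2])/d[:,2])[:,None]
def orange(im):
    h=cv2.cvtColor(im,cv2.COLOR_RGB2HSV); m=cv2.inRange(h,(5,150,80),(18,255,255))
    return m
def blobs(m,amin):
    k,_=cv2.findContours(m,cv2.RETR_EXTERNAL,cv2.CHAIN_APPROX_NONE)
    return sorted([x for x in k if cv2.contourArea(x)>amin],key=cv2.contourArea)[::-1]
def rect(c,cnt,z):
    p=cast(c,cnt.reshape(-1,2),z)[:,:2]
    return cv2.minAreaRect((p*1000).astype(np.float32))
E
python3 - <<'E'
from h import *
c=shot("top");im=c["color"]
for b in blobs(orange(im),100): print(b.reshape(-1,2).mean(0),cv2.contourArea(b),rect(c,b,.038))
print(cast(c,[(358,198)],.038))
x=cv2.resize(im[115:260,220:300],None,fx=4,fy=4,interpolation=cv2.INTER_CUBIC);cv2.imwrite("pics/f.png",x[:,:,::-1])
print(cast(c,[(234,248),(276,249)],.0),cast(c,[(238,130),(284,130)],.162))
E
```

```text
[365.15151515 215.03030303] 1058.0 ((514.80810546875, -275.3636779785156), (148.7400360107422, 59.87229919433594), 24.9990177154541)
[426.99019608 224.        ] 518.0 ((492.3583984375, -446.6143798828125), (41.746604919433594, 104.4982681274414), 85.57013702392578)
[381.64130435  90.44565217] 111.0 ((878.6810913085938, -326.3596496582031), (83.03245544433594, 56.50724411010742), 53.12403869628906)
[[ 0.56212606 -0.25557018  0.038     ]]
[[ 0.41887871  0.09113083  0.        ]
 [ 0.41796182 -0.0280941   0.        ]] [[ 0.71663773  0.07390975  0.162     ]
 [ 0.71855861 -0.04575522  0.162     ]]
```

View pics/f.png

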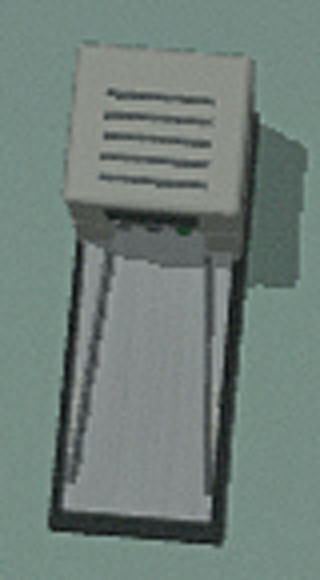

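Crop: the housing roof corners are at about (80,43), (255,58), (238,213) and (66,203). The base's low corners are at about (48,530) and (220,545) in crop pixels.

Run:
```python
from h import *
c=shot("top")
cv=lambda L:[(u/4+220-.4,v/4+115-.4) for u,v in L]
H=cast(c,cv([(80,43),(255,58),(238,213),(66,203)]),.162)
B=cast(c,cv([(48,530),(220,545)]),.0)
print(H,B)
a=lambda v:np.degrees(np.arctan2(v[1],v[0]))
print(a(H[0]-H[3]),a(H[1]-H[2]),a(H[0]-H[1])-90,a(H[3]-H[2])-90,a(B[0]-B[1])-90)
bm,hf,hb=B.mean(0),H[2:].mean(0),H[:2].mean(0)
print(bm,hf,hb,a(hf-bm),a(hb-bm),np.linalg.norm((hf-bm)[:2]),np.linalg.norm((hb-bm)[:2]))
```

```text
[[ 0.72916695  0.07008287  0.162     ]
 [ 0.72094186 -0.04402567  0.162     ]
 [ 0.61798485 -0.03472513  0.162     ]
 [ 0.62277196  0.07623905  0.162     ]] [[ 0.42131994  0.09801526  0.        ]
 [ 0.4126616  -0.02421851  0.        ]]
-3.311532412580954 -5.1617564926709365 -4.12281990128929 -2.4702675402496936 -4.051739663245826
[0.41699077 0.03689837 0.        ] [0.6203784  0.02075696 0.162     ] [0.72505441 0.0130286  0.162     ] -4.53764254217986 -4.430610606286373 0.20402714171627057 0.30898700822758735
```

```bash
python3 -m handwheel '[{"tx":-0.0285,"ty":-0.0328},{"tx":-0.0285,"ty":-0.0328},{"tx":-0.0285,"ty":-0.0328},{"tx":-0.0285,"ty":-0.0328},{"tx":-0.0285,"ty":-0.0328},{"tx":-0.0285,"ty":-0.0328},{"tx":-0.0285,"ty":-0.0328},{"tx":-0.0285,"ty":-0.0328},{"tx":-0.0285,"ty":-0.0328},{"tx":-0.0285,"ty":-0.0328}]' 40
python3 -m handwheel '[{"tx":-0.0285,"ty":-0.0328},{"tx":-0.0285,"ty":-0.0328},{"tx":-0.0285,"ty":-0.0328},{"tx":-0.0285,"ty":-0.0328},{"tx":-0.0285,"ty":-0.0328},{"tx":-0.0285,"ty":-0.0328},{"tx":-0.0285,"ty":-0.0328},{"tx":-0.0285,"ty":-0.0328},{"tx":-0.0285,"ty":-0.0328},{"tx":-0.0285,"ty":-0.0328}]'
python3 -m handwheel '[{"az":-5.4},{"az":-5.4},{"az":-5.4},{"az":-5.4},{"az":-5.4},{"az":-5.4},{"az":-5.4},{"az":-5.3},{},{}]'
cat > m.py <<'E'
from h import *
c=shot("wrist");im=c["color"];cv2.imwrite("pics/w1.png",im[:,:,::-1])
T=tool();print(T[:3,3],telemetry.get_obs()["tcp_rot"])
b=blobs(orange(im),2000)
for k in b: print(k.reshape(-1,2).mean(0),cv2.contourArea(k),rect(c,k,.038))
print(im.shape)
E
python3 m.py
```

```text
[0.17078177 0.52271986 0.23105052] [-1.79972454e+02 -1.19569542e-03  1.61907100e+02]
(420, 560, 3)$[0]: bad value
$[0]: bad value
$[0]: bad value
```

View pics/w1.png

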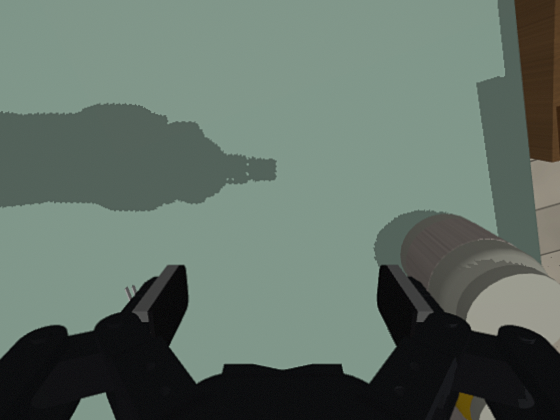

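The rows were refused and nothing moved; the picture just shows bare shelf. Retrying with every key given.

```bash
python3 -m handwheel '[{"tx":-0.0285,"ty":-0.0328,"tz":0,"ax":0,"ay":0,"az":0,"jaw":1},{"tx":-0.0285,"ty":-0.0328,"tz":0,"ax":0,"ay":0,"az":0,"jaw":1},{"tx":-0.0285,"ty":-0.0328,"tz":0,"ax":0,"ay":0,"az":0,"jaw":1},{"tx":-0.0285,"ty":-0.0328,"tz":0,"ax":0,"ay":0,"az":0,"jaw":1},{"tx":-0.0285,"ty":-0.0328,"tz":0,"ax":0,"ay":0,"az":0,"jaw":1},{"tx":-0.0285,"ty":-0.0328,"tz":0,"ax":0,"ay":0,"az":0,"jaw":1},{"tx":-0.0285,"ty":-0.0328,"tz":0,"ax":0,"ay":0,"az":0,"jaw":1},{"tx":-0.0285,"ty":-0.0328,"tz":0,"ax":0,"ay":0,"az":0,"jaw":1},{"tx":-0.0285,"ty":-0.0328,"tz":0,"ax":0,"ay":0,"az":0,"jaw":1},{"tx":-0.0285,"ty":-0.0328,"tz":0,"ax":0,"ay":0,"az":0,"jaw":1}]' 40
```

```text
time: 1.55
ee_pos: [0.3402, 0.1212, 0.2314]
tcp_rot: [180.0, 0.0, 161.9]
wrist_force: [0.6, 0.9, -0.5]
opening: 0.0856
grasp_force: 0.0
```

```bash
python3 -m handwheel '[{"tx":-0.0285,"ty":-0.0328,"jaw":1},{"tx":-0.0285,"ty":-0.0328,"jaw":1},{"tx":-0.0285,"ty":-0.0328,"jaw":1},{"tx":-0.0285,"ty":-0.0328,"jaw":1},{"tx":-0.0285,"ty":-0.0328,"jaw":1},{"tx":-0.0285,"ty":-0.0328,"jaw":1},{"tx":-0.0285,"ty":-0.0328,"jaw":1},{"tx":-0.0285,"ty":-0.0328,"jaw":1},{"tx":-0.0285,"ty":-0.0328,"jaw":1},{"tx":-0.0285,"ty":-0.0328,"jaw":1}]'
```

```text
$[0]: bad value
```

All seven keys are needed.

```bash
python3 -m handwheel '[{"tx":-0.0285,"ty":-0.0328,"tz":0,"ax":0,"ay":0,"az":0,"jaw":1},{"tx":-0.0285,"ty":-0.0328,"tz":0,"ax":0,"ay":0,"az":0,"jaw":1},{"tx":-0.0285,"ty":-0.0328,"tz":0,"ax":0,"ay":0,"az":0,"jaw":1},{"tx":-0.0285,"ty":-0.0328,"tz":0,"ax":0,"ay":0,"az":0,"jaw":1},{"tx":-0.0285,"ty":-0.0328,"tz":0,"ax":0,"ay":0,"az":0,"jaw":1},{"tx":-0.0285,"ty":-0.0328,"tz":0,"ax":0,"ay":0,"az":0,"jaw":1},{"tx":-0.0285,"ty":-0.0328,"tz":0,"ax":0,"ay":0,"az":0,"jaw":1},{"tx":-0.0285,"ty":-0.0328,"tz":0,"ax":0,"ay":0,"az":0,"jaw":1},{"tx":-0.0285,"ty":-0.0328,"tz":0,"ax":0,"ay":0,"az":0,"jaw":1},{"tx":-0.0285,"ty":-0.0328,"tz":0,"ax":0,"ay":0,"az":0,"jaw":1}]'
python3 -m handwheel '[{"tx":0,"ty":0,"tz":0,"ax":0,"ay":0,"az":-5.4,"jaw":1},{"tx":0,"ty":0,"tz":0,"ax":0,"ay":0,"az":-5.4,"jaw":1},{"tx":0,"ty":0,"tz":0,"ax":0,"ay":0,"az":-5.4,"jaw":1},{"tx":0,"ty":0,"tz":0,"ax":0,"ay":0,"az":-5.4,"jaw":1},{"tx":0,"ty":0,"tz":0,"ax":0,"ay":0,"az":-5.4,"jaw":1},{"tx":0,"ty":0,"tz":0,"ax":0,"ay":0,"az":-5.4,"jaw":1},{"tx":0,"ty":0,"tz":0,"ax":0,"ay":0,"az":-5.4,"jaw":1},{"tx":0,"ty":0,"tz":0,"ax":0,"ay":0,"az":-5.3,"jaw":1},{"tx":0,"ty":0,"tz":0,"ax":0,"ay":0,"az":0,"jaw":1},{"tx":0,"ty":0,"tz":0,"ax":0,"ay":0,"az":0,"jaw":1}]'
sed -i 's/w1/w2/' m.py; python3 m.py
```

```text
time: 2.8
ee_pos: [0.5093, -0.2792, 0.2312]
tcp_rot: [180.0, 0.0, 161.9]
wrist_force: [0.5, 0.1, -0.3]
opening: 0.0851
grasp_force: 0.0
time: 4.05
ee_pos: [0.5089, -0.2778, 0.2312]
tcp_rot: [180.0, -0.0, -155.1]
wrist_force: [0.6, 0.2, 0.4]
opening: 0.0855
grasp_force: 0.0
[ 0.50886735 -0.27779044  0.23123603] [ 1.79995276e+02 -3.26408117e-03 -1.55089439e+02]
[280.05291005 185.42857143] 7343.0 ((516.2692260742188, -277.1258850097656), (147.326904296875, 58.98250198364258), 25.272777557373047)
[134.13432836  96.6380597 ] 4526.0 ((493.82696533203125, -445.41302490234375), (41.04792022705078, 102.36344146728516), 85.74964141845703)
(420, 560, 3)
```

View pics/w2.png

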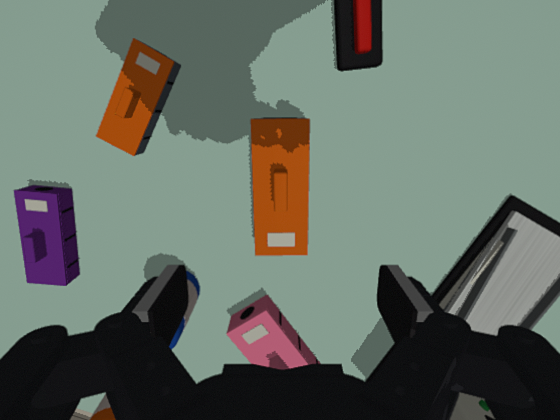

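The cassette lies under the hand at (280,185), with its label at (281,240) towards the far side. Measured at (0.516,-0.277), yaw 25°. Going down and gripping the rib.

```bash
python3 -m handwheel '[{"tx":-0.002,"ty":-0.0025,"tz":0.02,"ax":0,"ay":0,"az":0,"jaw":1},{"tx":0,"ty":0,"tz":0.025,"ax":0,"ay":0,"az":0,"jaw":1},{"tx":0,"ty":0,"tz":0.025,"ax":0,"ay":0,"az":0,"jaw":1},{"tx":0,"ty":0,"tz":0.025,"ax":0,"ay":0,"az":0,"jaw":1},{"tx":0,"ty":0,"tz":0.025,"ax":0,"ay":0,"az":0,"jaw":1},{"tx":0,"ty":0,"tz":0.025,"ax":0,"ay":0,"az":0,"jaw":0.3},{"tx":0,"ty":0,"tz":0.02,"ax":0,"ay":0,"az":0,"jaw":0.2},{"tx":0,"ty":0,"tz":0.015,"ax":0,"ay":0,"az":0,"jaw":0.1},{"tx":0,"ty":0,"tz":0.008,"ax":0,"ay":0,"az":0,"jaw":0},{"tx":0,"ty":0,"tz":0,"ax":0,"ay":0,"az":0,"jaw":-0.2}]' 40
python3 -m handwheel '[{"tx":0,"ty":0,"tz":0,"ax":0,"ay":0,"az":0,"jaw":-1},{"tx":0,"ty":0,"tz":0,"ax":0,"ay":0,"az":0,"jaw":-1},{"tx":0,"ty":0,"tz":0,"ax":0,"ay":0,"az":0,"jaw":-1},{"tx":0,"ty":0,"tz":0,"ax":0,"ay":0,"az":0,"jaw":-1},{"tx":0,"ty":0,"tz":0,"ax":0,"ay":0,"az":0,"jaw":-1},{"tx":0,"ty":0,"tz":0,"ax":0,"ay":0,"az":0,"jaw":-1},{"tx":0,"ty":0,"tz":0,"ax":0,"ay":0,"az":0,"jaw":-1},{"tx":0,"ty":0,"tz":0,"ax":0,"ay":0,"az":0,"jaw":-1},{"tx":0,"ty":0,"tz":0,"ax":0,"ay":0,"az":0,"jaw":-1},{"tx":0,"ty":0,"tz":0,"ax":0,"ay":0,"az":0,"jaw":-1}]' 50
```

```text
time: 5.35
ee_pos: [0.5117, -0.2792, 0.0431]
tcp_rot: [180.0, -0.0, -155.0]
wrist_force: [-0.5, 0.6, 0.0]
opening: 0.0346
grasp_force: 0.0
time: 6.6
ee_pos: [0.5121, -0.2793, 0.0441]
tcp_rot: [-179.9, 0.0, -155.0]
wrist_force: [-0.7, 1.5, 5.6]
opening: 0.0125
grasp_force: 53.8
```

```bash
python3 -m handwheel '[{"tx":0,"ty":0,"tz":-0.01,"ax":0,"ay":0,"az":0,"jaw":-1},{"tx":0,"ty":0,"tz":-0.02,"ax":0,"ay":0,"az":0,"jaw":-1},{"tx":0,"ty":0,"tz":-0.03,"ax":0,"ay":0,"az":0,"jaw":-1},{"tx":0,"ty":0,"tz":-0.03,"ax":0,"ay":0,"az":0,"jaw":-1},{"tx":0,"ty":0,"tz":-0.03,"ax":0,"ay":0,"az":0,"jaw":-1},{"tx":0,"ty":0,"tz":-0.03,"ax":0,"ay":0,"az":0,"jaw":-1},{"tx":0,"ty":0,"tz":-0.03,"ax":0,"ay":0,"az":0,"jaw":-1},{"tx":0,"ty":0,"tz":-0.02,"ax":0,"ay":0,"az":0,"jaw":-1},{"tx":0,"ty":0,"tz":-0.01,"ax":0,"ay":0,"az":0,"jaw":-1},{"tx":0,"ty":0,"tz":0,"ax":0,"ay":0,"az":0,"jaw":-1}]' 60
python3 -m handwheel '[{"tx":0,"ty":0,"tz":0,"ax":0,"ay":0,"az":7.3,"jaw":-1},{"tx":0,"ty":0,"tz":0,"ax":0,"ay":0,"az":7.4,"jaw":-1},{"tx":0,"ty":0,"tz":0,"ax":0,"ay":0,"az":7.4,"jaw":-1},{"tx":0,"ty":0,"tz":0,"ax":0,"ay":0,"az":7.2,"jaw":-1},{"tx":0.0084,"ty":0.0254,"tz":0,"ax":0,"ay":0,"az":0,"jaw":-1},{"tx":0.0084,"ty":0.0254,"tz":0,"ax":0,"ay":0,"az":0,"jaw":-1},{"tx":0.0084,"ty":0.0254,"tz":0,"ax":0,"ay":0,"az":0,"jaw":-1},{"tx":0.0084,"ty":0.0254,"tz":0,"ax":0,"ay":0,"az":0,"jaw":-1},{"tx":0.0084,"ty":0.0254,"tz":0,"ax":0,"ay":0,"az":0,"jaw":-1},{"tx":0,"ty":0,"tz":0,"ax":0,"ay":0,"az":0,"jaw":-1}]'
sed -i 's/w2/w3/' m.py; python3 m.py
```

```text
time: 7.85
ee_pos: [0.5119, -0.2793, 0.2534]
tcp_rot: [-180.0, 0.0, -155.0]
wrist_force: [-0.1, -0.3, -3.4]
opening: 0.0126
grasp_force: 58.7
time: 9.1
ee_pos: [0.4788, -0.1482, 0.2526]
tcp_rot: [180.0, -0.1, 175.8]
wrist_force: [0.6, 0.0, -3.9]
opening: 0.0125
grasp_force: 59.1
[ 0.47914368 -0.14897371  0.2525667 ] [ 1.79998925e+02 -4.72953857e-02  1.75779506e+02]
[282.46462264 233.44457547] 20301.0 ((561.0867919921875, -153.7367706298828), (142.00152587890625, 292.3091125488281), 86.09327697753906)
[ 28.06666667 207.77083333] 3094.0 ((492.36798095703125, -439.6326904296875), (41.982051849365234, 102.48872375488281), 85.550048828125)
(420, 560, 3)
```

View pics/w3.png

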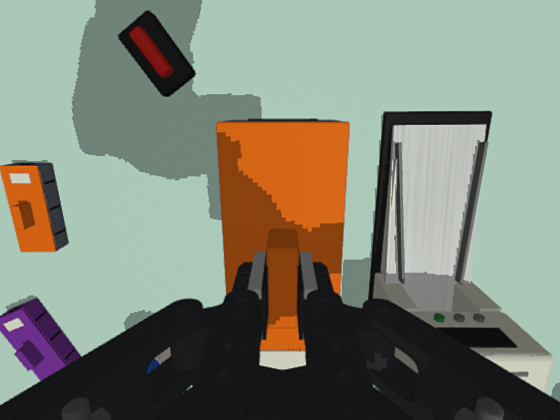

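Wrist view: cassette held straight in the hand, square to the picture. The feeder is at right, bed low corners around (393,125) and (490,124), rails from (397,143) to (402,282) and (485,142) to (460,280). Zooming in for the corners.

Run:
```python
import cv2
im=cv2.imread("pics/w3.png")[100:300,365:515]
cv2.imwrite("pics/w3c.png",cv2.resize(im,None,fx=3,fy=3,interpolation=cv2.INTER_CUBIC))
```

```text
(no output)
```

View pics/w3c.png

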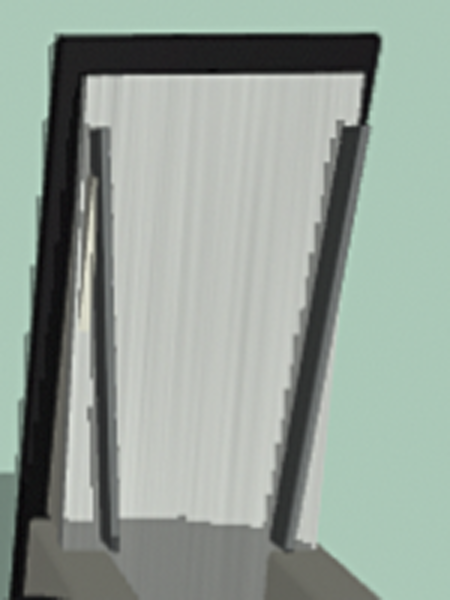

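```bash
cat > f.py <<'E'
from h import *
c=shot("wrist")
cv=lambda L:[(u/3+365-.33,v/3+100-.33) for u,v in L]
E_=cast(c,cv([(83,73),(365,73)]),.014)
L=cast(c,cv([(110,128),(357,126)]),.0283); U=cast(c,cv([(118,550),(291,548)]),.049)
a=lambda v:np.degrees(np.arctan2(v[1],v[0]))
for P in (E_,L,U): print(P.round(4).tolist(),P.mean(0),np.linalg.norm(P[0]-P[1]))
print(a(U.mean(0)-L.mean(0)),a(U.mean(0)-E_.mean(0)),a(E_[1]-E_[0])-90,np.linalg.norm((U.mean(0)-E_.mean(0))[:2]),np.linalg.norm((L.mean(0)-E_.mean(0))[:2]))
E
python3 f.py
```

```text
[[0.4286, -0.0202, 0.014], [0.4367, 0.0854, 0.014]] [0.43266619 0.03262041 0.014     ] 0.10586392385504007
[[0.4483, -0.0143, 0.0283], [0.4545, 0.076, 0.0283]] [0.45135951 0.03082231 0.0283    ] 0.09052543590511566
[[0.6123, -0.0131, 0.049], [0.6162, 0.055, 0.049]] [0.61425935 0.02092291 0.049     ] 0.06819721114849653
-3.477579113052638 -3.6856696115490895 -4.419612843052306 0.18196952922117973 0.018779604986213276
```

```bash
python3 -m handwheel '[{"tx":0,"ty":0.01,"tz":0,"ax":0,"ay":-3.5,"az":0,"jaw":-1},{"tx":0,"ty":0.02,"tz":0,"ax":0,"ay":-3.5,"az":0,"jaw":-1},{"tx":0.0086,"ty":0.03,"tz":0,"ax":0,"ay":0,"az":0,"jaw":-1},{"tx":0,"ty":0.03,"tz":0,"ax":0,"ay":0,"az":0,"jaw":-1},{"tx":0,"ty":0.03,"tz":0,"ax":0,"ay":0,"az":0,"jaw":-1},{"tx":0,"ty":0.03,"tz":0,"ax":0,"ay":0,"az":0,"jaw":-1},{"tx":0,"ty":0.02,"tz":0,"ax":0,"ay":0,"az":0,"jaw":-1},{"tx":0,"ty":0.0085,"tz":0,"ax":0,"ay":0,"az":0,"jaw":-1},{"tx":0,"ty":0,"tz":0.01,"ax":0,"ay":0,"az":0,"jaw":-1},{"tx":0,"ty":0,"tz":0.0155,"ax":0,"ay":0,"az":0,"jaw":-1}]'
python3 -m handwheel '[{"tx":0,"ty":0,"tz":0.02,"ax":0,"ay":0,"az":0,"jaw":-1},{"tx":0,"ty":0,"tz":0.02,"ax":0,"ay":0,"az":0,"jaw":-1},{"tx":0,"ty":0,"tz":0.02,"ax":0,"ay":0,"az":0,"jaw":-1},{"tx":0,"ty":0,"tz":0.02,"ax":0,"ay":0,"az":0,"jaw":-1},{"tx":0,"ty":0,"tz":0.01,"ax":0,"ay":0,"az":0,"jaw":-1},{"tx":0,"ty":0,"tz":0.01,"ax":0,"ay":0,"az":0,"jaw":-1},{"tx":0,"ty":0,"tz":0,"ax":0,"ay":0,"az":0,"jaw":-1},{"tx":0,"ty":0,"tz":0,"ax":0,"ay":0,"az":0,"jaw":-1},{"tx":0,"ty":0,"tz":0,"ax":0,"ay":0,"az":0,"jaw":-1},{"tx":0,"ty":0,"tz":0,"ax":0,"ay":0,"az":0,"jaw":-1}]'
sed -i 's/w3/w4/' m.py; python3 m.py
```

```text
time: 10.45
ee_pos: [0.4876, 0.0282, 0.226]
tcp_rot: [-180.0, 7.0, 175.7]
wrist_force: [0.8, 0.1, -2.7]
opening: 0.0127
grasp_force: 59.2
time: 11.7
ee_pos: [0.4996, 0.0281, 0.128]
tcp_rot: [180.0, 7.0, 175.7]
wrist_force: [0.4, -0.5, -2.6]
opening: 0.0126
grasp_force: 59.1
[0.49961459 0.02811898 0.12795337] [179.99829882   7.02564163 175.71166469]
[282.37015276 233.78848414] 20459.5 ((545.4616088867188, 24.197607040405273), (96.53582763671875, 205.86968994140625), 85.74466705322266)
(420, 560, 3)
```

View pics/w4.png

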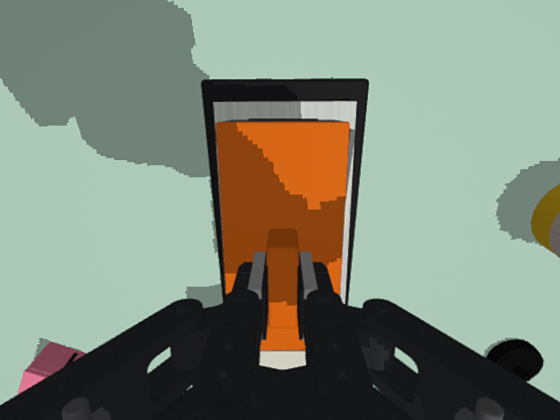

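The cassette (cols 217–350) hangs centred over the bed (cols 213–356), about 1 mm left of centre. Correcting and lowering.

```bash
python3 -m handwheel '[{"tx":0,"ty":0.001,"tz":0.01,"ax":0,"ay":0,"az":0,"jaw":-1},{"tx":0,"ty":0,"tz":0.01,"ax":0,"ay":0,"az":0,"jaw":-1},{"tx":0,"ty":0,"tz":0.01,"ax":0,"ay":0,"az":0,"jaw":-1},{"tx":0,"ty":0,"tz":0.01,"ax":0,"ay":0,"az":0,"jaw":-1},{"tx":0,"ty":0,"tz":0.008,"ax":0,"ay":0,"az":0,"jaw":-1},{"tx":0,"ty":0,"tz":0.005,"ax":0,"ay":0,"az":0,"jaw":-1},{"tx":0,"ty":0,"tz":0.004,"ax":0,"ay":0,"az":0,"jaw":-1},{"tx":0,"ty":0,"tz":0,"ax":0,"ay":0,"az":0,"jaw":-1},{"tx":0,"ty":0,"tz":0,"ax":0,"ay":0,"az":0,"jaw":-1},{"tx":0,"ty":0,"tz":0,"ax":0,"ay":0,"az":0,"jaw":-1}]'
```

```text
time: 13.0
ee_pos: [0.5066, 0.0286, 0.0714]
tcp_rot: [180.0, 7.0, 175.7]
wrist_force: [-1.1, 0.0, -2.2]
opening: 0.0129
grasp_force: 59.2
```

```bash
python3 -m handwheel '[{"tx":0,"ty":0,"tz":0.001,"ax":0,"ay":0,"az":0,"jaw":-1},{"tx":0,"ty":0,"tz":0,"ax":0,"ay":0,"az":0,"jaw":-1},{"tx":0,"ty":0,"tz":0.001,"ax":0,"ay":0,"az":0,"jaw":-1},{"tx":0,"ty":0,"tz":0,"ax":0,"ay":0,"az":0,"jaw":-1},{"tx":0,"ty":0,"tz":0.0005,"ax":0,"ay":0,"az":0,"jaw":-1},{"tx":0,"ty":0,"tz":0,"ax":0,"ay":0,"az":0,"jaw":-1},{"tx":0,"ty":0,"tz":0.0005,"ax":0,"ay":0,"az":0,"jaw":-1},{"tx":0,"ty":0,"tz":0,"ax":0,"ay":0,"az":0,"jaw":-1},{"tx":0,"ty":0,"tz":0,"ax":0,"ay":0,"az":0,"jaw":-1},{"tx":0,"ty":0,"tz":0,"ax":0,"ay":0,"az":0,"jaw":-1}]'
```

```text
time: 14.25
ee_pos: [0.5069, 0.0285, 0.0682]
tcp_rot: [180.0, 7.0, 175.7]
wrist_force: [-0.8, 0.2, -3.5]
opening: 0.0123
grasp_force: 59.2
```

```bash
python3 -m handwheel '[{"tx":0,"ty":0,"tz":0.0005,"ax":0,"ay":0,"az":0,"jaw":-1},{"tx":0,"ty":0,"tz":0,"ax":0,"ay":0,"az":0,"jaw":-1},{"tx":0,"ty":0,"tz":0.0005,"ax":0,"ay":0,"az":0,"jaw":-1},{"tx":0,"ty":0,"tz":0,"ax":0,"ay":0,"az":0,"jaw":-1},{"tx":0,"ty":0,"tz":0.0005,"ax":0,"ay":0,"az":0,"jaw":-1},{"tx":0,"ty":0,"tz":0,"ax":0,"ay":0,"az":0,"jaw":-1},{"tx":0,"ty":0,"tz":0,"ax":0,"ay":0,"az":0,"jaw":-1},{"tx":0,"ty":0,"tz":0,"ax":0,"ay":0,"az":0,"jaw":-1},{"tx":0,"ty":0,"tz":0,"ax":0,"ay":0,"az":0,"jaw":-1},{"tx":0,"ty":0,"tz":0,"ax":0,"ay":0,"az":0,"jaw":-1}]'
```

```text
time: 15.5
ee_pos: [0.5072, 0.0286, 0.0675]
tcp_rot: [180.0, 7.0, 175.7]
wrist_force: [-4.8, 2.0, 6.7]
opening: 0.0124
grasp_force: 60.6
```

On the bed, light contact. Let go and go round to behind the tail.

```bash
python3 -m handwheel '[{"tx":0,"ty":0,"tz":-0.0005,"ax":0,"ay":0,"az":0,"jaw":-0.6},{"tx":0,"ty":0,"tz":0,"ax":0,"ay":0,"az":0,"jaw":-0.3},{"tx":0,"ty":0,"tz":0,"ax":0,"ay":0,"az":0,"jaw":-0.2},{"tx":0,"ty":0,"tz":0,"ax":0,"ay":0,"az":0,"jaw":-0.2},{"tx":0,"ty":0,"tz":-0.01,"ax":0,"ay":0,"az":0,"jaw":-0.2},{"tx":0,"ty":0,"tz":-0.015,"ax":0,"ay":0,"az":0,"jaw":-0.2},{"tx":0,"ty":0,"tz":-0.02,"ax":0,"ay":0,"az":0,"jaw":-0.2},{"tx":0,"ty":0,"tz":-0.015,"ax":0,"ay":0,"az":0,"jaw":-0.2},{"tx":0.02,"ty":0,"tz":0,"ax":0,"ay":0,"az":0,"jaw":-1},{"tx":0.0245,"ty":0,"tz":0,"ax":0,"ay":0,"az":0,"jaw":-1}]'
python3 -m handwheel '[{"tx":0.025,"ty":0,"tz":0,"ax":0,"ay":0,"az":0,"jaw":-1},{"tx":0.025,"ty":0,"tz":0,"ax":0,"ay":0,"az":0,"jaw":-1},{"tx":0,"ty":0,"tz":0,"ax":0,"ay":0,"az":0,"jaw":-1},{"tx":0,"ty":0,"tz":0,"ax":0,"ay":0,"az":0,"jaw":-1},{"tx":0,"ty":0,"tz":0,"ax":0,"ay":0,"az":0,"jaw":-1},{"tx":0,"ty":0,"tz":0,"ax":0,"ay":0,"az":0,"jaw":-1},{"tx":0,"ty":0,"tz":0,"ax":0,"ay":0,"az":0,"jaw":-1},{"tx":0,"ty":0,"tz":0,"ax":0,"ay":0,"az":0,"jaw":-1},{"tx":0,"ty":0,"tz":0,"ax":0,"ay":0,"az":0,"jaw":-1},{"tx":0,"ty":0,"tz":0,"ax":0,"ay":0,"az":0,"jaw":-1}]'
sed -i 's/w4/w5/' m.py; python3 m.py
python3 - <<'E'
from h import *
c=shot("top");im=c["color"];cv2.imwrite("pics/t5.png",im[:,:,::-1])
for b in blobs(orange(im),100): print(rect(c,b,.063))
E
```

```text
time: 16.75
ee_pos: [0.4555, 0.0324, 0.1221]
tcp_rot: [180.0, 7.1, 175.7]
wrist_force: [-0.3, 0.1, 0.1]
opening: 0.0002
grasp_force: 0.0
time: 18.0
ee_pos: [0.4062, 0.0361, 0.1152]
tcp_rot: [-180.0, 7.0, 175.7]
wrist_force: [-0.3, -0.5, 0.4]
opening: -0.0002
grasp_force: 0.0
[0.40615911 0.03607248 0.11519403] [-179.99997844    7.00435823  175.7061997 ]
(420, 560, 3)
((513.2363891601562, 28.2721004486084), (59.01384735107422, 147.0537872314453), 86.33016967773438)
((489.65240478515625, -439.6460266113281), (40.98335647583008, 102.68972778320312), 85.53137969970703)
((868.5403442382812, -323.20184326171875), (81.49456024169922, 54.73153305053711), 59.11667251586914)
```

View pics/w5.png

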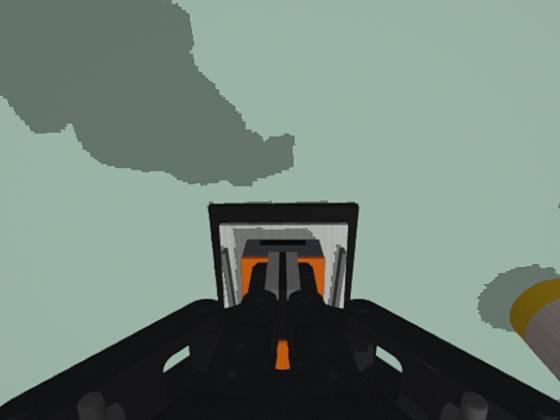

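The cassette rests on the bed between the rails, tail slot at (283,242) and centred on the fingers. Lowering the shut fingers behind the tail.

```bash
python3 -m handwheel '[{"tx":0,"ty":0,"tz":0.015,"ax":0,"ay":0,"az":0,"jaw":-1},{"tx":0,"ty":0,"tz":0.02,"ax":0,"ay":0,"az":0,"jaw":-1},{"tx":0,"ty":0,"tz":0.02,"ax":0,"ay":0,"az":0,"jaw":-1},{"tx":0,"ty":0,"tz":0.02,"ax":0,"ay":0,"az":0,"jaw":-1},{"tx":0,"ty":0,"tz":0.0125,"ax":0,"ay":0,"az":0,"jaw":-1},{"tx":0,"ty":0,"tz":0,"ax":0,"ay":0,"az":0,"jaw":-1},{"tx":-0.003,"ty":0,"tz":0,"ax":0,"ay":0,"az":0,"jaw":-1},{"tx":-0.004,"ty":0,"tz":0,"ax":0,"ay":0,"az":0,"jaw":-1},{"tx":-0.003,"ty":0,"tz":0,"ax":0,"ay":0,"az":0,"jaw":-1},{"tx":0,"ty":0,"tz":0,"ax":0,"ay":0,"az":0,"jaw":-1}]'
python3 -m handwheel '[{"tx":-0.001,"ty":0,"tz":0,"ax":0,"ay":0,"az":0,"jaw":-1},{"tx":-0.001,"ty":0,"tz":0,"ax":0,"ay":0,"az":0,"jaw":-1},{"tx":-0.001,"ty":0,"tz":0,"ax":0,"ay":0,"az":0,"jaw":-1},{"tx":-0.001,"ty":0,"tz":0,"ax":0,"ay":0,"az":0,"jaw":-1},{"tx":-0.001,"ty":0,"tz":0,"ax":0,"ay":0,"az":0,"jaw":-1},{"tx":-0.001,"ty":0,"tz":0,"ax":0,"ay":0,"az":0,"jaw":-1},{"tx":-0.001,"ty":0,"tz":0,"ax":0,"ay":0,"az":0,"jaw":-1},{"tx":-0.002,"ty":0,"tz":0,"ax":0,"ay":0,"az":0,"jaw":-1},{"tx":-0.002,"ty":0,"tz":0,"ax":0,"ay":0,"az":0,"jaw":-1},{"tx":-0.002,"ty":0,"tz":0,"ax":0,"ay":0,"az":0,"jaw":-1}]'
cat > t.py <<'E'
from h import *
c=shot("top"); o=telemetry.get_obs()
d=np.array([.9976,-.0698])
print("push",o["wrist_force"][:2]@d, "tcp s",((o["ee_pos"][:2]-[.4325,.0332])@d))
for b in blobs(orange(c["color"]),600): print(rect(c,b,.063))
E
python3 t.py
```

```text
time: 19.35
ee_pos: [0.427, 0.0345, 0.0298]
tcp_rot: [180.0, 7.0, 175.7]
wrist_force: [-0.1, -0.7, -1.1]
opening: 0.0002
grasp_force: 0.0
time: 20.6
ee_pos: [0.4397, 0.0336, 0.0311]
tcp_rot: [-180.0, 7.0, 175.7]
wrist_force: [-1.0, 1.0, -0.3]
opening: -0.0001
grasp_force: 0.7
push -0.4310765793943024 tcp s 0.007389850999990315
((535.9284057617188, 26.805133819580078), (58.91824722290039, 120.11613464355469), 86.01122283935547)
```

```bash
python3 -m handwheel '[{"tx":-0.003,"ty":0,"tz":0,"ax":0,"ay":0,"az":0,"jaw":-1},{"tx":-0.003,"ty":0,"tz":0,"ax":0,"ay":0,"az":0,"jaw":-1},{"tx":-0.003,"ty":0,"tz":0,"ax":0,"ay":0,"az":0,"jaw":-1},{"tx":-0.003,"ty":0,"tz":0,"ax":0,"ay":0,"az":0,"jaw":-1},{"tx":-0.003,"ty":0,"tz":0,"ax":0,"ay":0,"az":0,"jaw":-1},{"tx":-0.003,"ty":0,"tz":0,"ax":0,"ay":0,"az":0,"jaw":-1},{"tx":-0.003,"ty":0,"tz":0,"ax":0,"ay":0,"az":0,"jaw":-1},{"tx":-0.003,"ty":0,"tz":0,"ax":0,"ay":0,"az":0,"jaw":-1},{"tx":-0.003,"ty":0,"tz":0,"ax":0,"ay":0,"az":0,"jaw":-1},{"tx":-0.003,"ty":0,"tz":0,"ax":0,"ay":0,"az":0,"jaw":-1}]'; python3 t.py
```

```text
time: 21.9
ee_pos: [0.4695, 0.0313, 0.0348]
tcp_rot: [-180.0, 7.0, 175.7]
wrist_force: [-1.8, -0.1, -0.9]
opening: 0.0002
grasp_force: 0.6
push -0.4401124082189146 tcp s 0.037338553858284135
((571.5604248046875, 24.349220275878906), (58.86870193481445, 109.14271545410156), 86.32315063476562)
```

```bash
python3 -m handwheel '[{"tx":-0.003,"ty":0,"tz":0,"ax":0,"ay":0,"az":0,"jaw":-1},{"tx":-0.003,"ty":0,"tz":0,"ax":0,"ay":0,"az":0,"jaw":-1},{"tx":-0.003,"ty":0,"tz":0,"ax":0,"ay":0,"az":0,"jaw":-1},{"tx":-0.003,"ty":0,"tz":0,"ax":0,"ay":0,"az":0,"jaw":-1},{"tx":-0.003,"ty":0,"tz":0,"ax":0,"ay":0,"az":0,"jaw":-1},{"tx":-0.003,"ty":0,"tz":0,"ax":0,"ay":0,"az":0,"jaw":-1},{"tx":-0.002,"ty":0,"tz":0,"ax":0,"ay":0,"az":0,"jaw":-1},{"tx":-0.002,"ty":0,"tz":0,"ax":0,"ay":0,"az":0,"jaw":-1},{"tx":-0.001,"ty":0,"tz":0,"ax":0,"ay":0,"az":0,"jaw":-1},{"tx":-0.001,"ty":0,"tz":0,"ax":0,"ay":0,"az":0,"jaw":-1}]'; python3 t.py
cat > chk.py <<'E'
import sys
from h import *
F=[telemetry.get_obs() for _ in range(3)]
f=np.mean([o["wrist_force"] for o in F],0)@np.array([.9976*.9925,-.0698*.9925,.122])
print("F",round(f,2),F[-1]["ee_pos"].round(4)); sys.exit(f<-4)
E
python3 chk.py
```

```text
time: 23.2
ee_pos: [0.493, 0.0295, 0.0377]
tcp_rot: [-180.0, 7.0, 175.7]
wrist_force: [-2.5, -0.2, 0.2]
opening: 0.0002
grasp_force: 1.0
push -1.2730121906120575 tcp s 0.060753140908643845
F -1.16 [0.4931 0.0295 0.0377]False
```

```bash
python3 -m handwheel '[{"tx":-0.001,"ty":0,"tz":0,"ax":0,"ay":0,"az":0,"jaw":-1},{"tx":-0.001,"ty":0,"tz":0,"ax":0,"ay":0,"az":0,"jaw":-1},{"tx":-0.001,"ty":0,"tz":0,"ax":0,"ay":0,"az":0,"jaw":-1},{"tx":0,"ty":0,"tz":0,"ax":0,"ay":0,"az":0,"jaw":-1},{"tx":0,"ty":0,"tz":0,"ax":0,"ay":0,"az":0,"jaw":-1},{"tx":0,"ty":0,"tz":0,"ax":0,"ay":0,"az":0,"jaw":-1},{"tx":0,"ty":0,"tz":0,"ax":0,"ay":0,"az":0,"jaw":-1},{"tx":0,"ty":0,"tz":0,"ax":0,"ay":0,"az":0,"jaw":-1},{"tx":0,"ty":0,"tz":0,"ax":0,"ay":0,"az":0,"jaw":-1},{"tx":0,"ty":0,"tz":0,"ax":0,"ay":0,"az":0,"jaw":-1}]' && python3 chk.py &&
python3 -m handwheel '[{"tx":-0.0004,"ty":0,"tz":0,"ax":0,"ay":0,"az":0,"jaw":-1},{"tx":-0.0004,"ty":0,"tz":0,"ax":0,"ay":0,"az":0,"jaw":-1},{"tx":-0.0004,"ty":0,"tz":0,"ax":0,"ay":0,"az":0,"jaw":-1},{"tx":0,"ty":0,"tz":0,"ax":0,"ay":0,"az":0,"jaw":-1},{"tx":0,"ty":0,"tz":0,"ax":0,"ay":0,"az":0,"jaw":-1},{"tx":0,"ty":0,"tz":0,"ax":0,"ay":0,"az":0,"jaw":-1},{"tx":0,"ty":0,"tz":0,"ax":0,"ay":0,"az":0,"jaw":-1},{"tx":0,"ty":0,"tz":0,"ax":0,"ay":0,"az":0,"jaw":-1},{"tx":0,"ty":0,"tz":0,"ax":0,"ay":0,"az":0,"jaw":-1},{"tx":0,"ty":0,"tz":0,"ax":0,"ay":0,"az":0,"jaw":-1}]' && python3 chk.py &&
python3 -m handwheel '[{"tx":-0.0004,"ty":0,"tz":0,"ax":0,"ay":0,"az":0,"jaw":-1},{"tx":-0.0004,"ty":0,"tz":0,"ax":0,"ay":0,"az":0,"jaw":-1},{"tx":-0.0004,"ty":0,"tz":0,"ax":0,"ay":0,"az":0,"jaw":-1},{"tx":0,"ty":0,"tz":0,"ax":0,"ay":0,"az":0,"jaw":-1},{"tx":0,"ty":0,"tz":0,"ax":0,"ay":0,"az":0,"jaw":-1},{"tx":0,"ty":0,"tz":0,"ax":0,"ay":0,"az":0,"jaw":-1},{"tx":0,"ty":0,"tz":0,"ax":0,"ay":0,"az":0,"jaw":-1},{"tx":0,"ty":0,"tz":0,"ax":0,"ay":0,"az":0,"jaw":-1},{"tx":0,"ty":0,"tz":0,"ax":0,"ay":0,"az":0,"jaw":-1},{"tx":0,"ty":0,"tz":0,"ax":0,"ay":0,"az":0,"jaw":-1}]' && python3 chk.py &&
python3 -m handwheel '[{"tx":-0.0004,"ty":0,"tz":0,"ax":0,"ay":0,"az":0,"jaw":-1},{"tx":-0.0004,"ty":0,"tz":0,"ax":0,"ay":0,"az":0,"jaw":-1},{"tx":-0.0004,"ty":0,"tz":0,"ax":0,"ay":0,"az":0,"jaw":-1},{"tx":0,"ty":0,"tz":0,"ax":0,"ay":0,"az":0,"jaw":-1},{"tx":0,"ty":0,"tz":0,"ax":0,"ay":0,"az":0,"jaw":-1},{"tx":0,"ty":0,"tz":0,"ax":0,"ay":0,"az":0,"jaw":-1},{"tx":0,"ty":0,"tz":0,"ax":0,"ay":0,"az":0,"jaw":-1},{"tx":0,"ty":0,"tz":0,"ax":0,"ay":0,"az":0,"jaw":-1},{"tx":0,"ty":0,"tz":0,"ax":0,"ay":0,"az":0,"jaw":-1},{"tx":0,"ty":0,"tz":0,"ax":0,"ay":0,"az":0,"jaw":-1}]' && python3 chk.py
```

```text
time: 24.5
ee_pos: [0.496, 0.0293, 0.0381]
tcp_rot: [-180.0, 7.0, 175.7]
wrist_force: [-1.2, -0.4, -0.1]
opening: -0.0002
grasp_force: 0.0
F -1.18 [0.496  0.0293 0.0381]False
```

```bash
sed -i 's/sys.exit(f<-4)/sys.exit(int(f<-4))/' chk.py
python3 -m handwheel '[{"tx":-0.0004,"ty":0,"tz":0,"ax":0,"ay":0,"az":0,"jaw":-1},{"tx":-0.0004,"ty":0,"tz":0,"ax":0,"ay":0,"az":0,"jaw":-1},{"tx":-0.0004,"ty":0,"tz":0,"ax":0,"ay":0,"az":0,"jaw":-1},{"tx":0,"ty":0,"tz":0,"ax":0,"ay":0,"az":0,"jaw":-1},{"tx":0,"ty":0,"tz":0,"ax":0,"ay":0,"az":0,"jaw":-1},{"tx":0,"ty":0,"tz":0,"ax":0,"ay":0,"az":0,"jaw":-1},{"tx":0,"ty":0,"tz":0,"ax":0,"ay":0,"az":0,"jaw":-1},{"tx":0,"ty":0,"tz":0,"ax":0,"ay":0,"az":0,"jaw":-1},{"tx":0,"ty":0,"tz":0,"ax":0,"ay":0,"az":0,"jaw":-1},{"tx":0,"ty":0,"tz":0,"ax":0,"ay":0,"az":0,"jaw":-1}]' >/dev/null&& python3 chk.py &&
python3 -m handwheel '[{"tx":-0.0004,"ty":0,"tz":0,"ax":0,"ay":0,"az":0,"jaw":-1},{"tx":-0.0004,"ty":0,"tz":0,"ax":0,"ay":0,"az":0,"jaw":-1},{"tx":-0.0004,"ty":0,"tz":0,"ax":0,"ay":0,"az":0,"jaw":-1},{"tx":0,"ty":0,"tz":0,"ax":0,"ay":0,"az":0,"jaw":-1},{"tx":0,"ty":0,"tz":0,"ax":0,"ay":0,"az":0,"jaw":-1},{"tx":0,"ty":0,"tz":0,"ax":0,"ay":0,"az":0,"jaw":-1},{"tx":0,"ty":0,"tz":0,"ax":0,"ay":0,"az":0,"jaw":-1},{"tx":0,"ty":0,"tz":0,"ax":0,"ay":0,"az":0,"jaw":-1},{"tx":0,"ty":0,"tz":0,"ax":0,"ay":0,"az":0,"jaw":-1},{"tx":0,"ty":0,"tz":0,"ax":0,"ay":0,"az":0,"jaw":-1}]' >/dev/null&& python3 chk.py &&
python3 -m handwheel '[{"tx":-0.0004,"ty":0,"tz":0,"ax":0,"ay":0,"az":0,"jaw":-1},{"tx":-0.0004,"ty":0,"tz":0,"ax":0,"ay":0,"az":0,"jaw":-1},{"tx":-0.0004,"ty":0,"tz":0,"ax":0,"ay":0,"az":0,"jaw":-1},{"tx":0,"ty":0,"tz":0,"ax":0,"ay":0,"az":0,"jaw":-1},{"tx":0,"ty":0,"tz":0,"ax":0,"ay":0,"az":0,"jaw":-1},{"tx":0,"ty":0,"tz":0,"ax":0,"ay":0,"az":0,"jaw":-1},{"tx":0,"ty":0,"tz":0,"ax":0,"ay":0,"az":0,"jaw":-1},{"tx":0,"ty":0,"tz":0,"ax":0,"ay":0,"az":0,"jaw":-1},{"tx":0,"ty":0,"tz":0,"ax":0,"ay":0,"az":0,"jaw":-1},{"tx":0,"ty":0,"tz":0,"ax":0,"ay":0,"az":0,"jaw":-1}]' >/dev/null&& python3 chk.py &&
python3 -m handwheel '[{"tx":-0.0004,"ty":0,"tz":0,"ax":0,"ay":0,"az":0,"jaw":-1},{"tx":-0.0004,"ty":0,"tz":0,"ax":0,"ay":0,"az":0,"jaw":-1},{"tx":-0.0004,"ty":0,"tz":0,"ax":0,"ay":0,"az":0,"jaw":-1},{"tx":0,"ty":0,"tz":0,"ax":0,"ay":0,"az":0,"jaw":-1},{"tx":0,"ty":0,"tz":0,"ax":0,"ay":0,"az":0,"jaw":-1},{"tx":0,"ty":0,"tz":0,"ax":0,"ay":0,"az":0,"jaw":-1},{"tx":0,"ty":0,"tz":0,"ax":0,"ay":0,"az":0,"jaw":-1},{"tx":0,"ty":0,"tz":0,"ax":0,"ay":0,"az":0,"jaw":-1},{"tx":0,"ty":0,"tz":0,"ax":0,"ay":0,"az":0,"jaw":-1},{"tx":0,"ty":0,"tz":0,"ax":0,"ay":0,"az":0,"jaw":-1}]' >/dev/null&& python3 chk.py
```

```text
F -1.79 [0.4972 0.0292 0.0382]
F 0.52 [0.4984 0.0292 0.0384]
F -0.93 [0.4996 0.0291 0.0385]
F -0.95 [0.5008 0.029  0.0387]
```

```bash
python3 -m handwheel '[{"tx":-0.0004,"ty":0,"tz":0,"ax":0,"ay":0,"az":0,"jaw":-1},{"tx":-0.0004,"ty":0,"tz":0,"ax":0,"ay":0,"az":0,"jaw":-1},{"tx":-0.0004,"ty":0,"tz":0,"ax":0,"ay":0,"az":0,"jaw":-1},{"tx":0,"ty":0,"tz":0,"ax":0,"ay":0,"az":0,"jaw":-1},{"tx":0,"ty":0,"tz":0,"ax":0,"ay":0,"az":0,"jaw":-1},{"tx":0,"ty":0,"tz":0,"ax":0,"ay":0,"az":0,"jaw":-1},{"tx":0,"ty":0,"tz":0,"ax":0,"ay":0,"az":0,"jaw":-1},{"tx":0,"ty":0,"tz":0,"ax":0,"ay":0,"az":0,"jaw":-1},{"tx":0,"ty":0,"tz":0,"ax":0,"ay":0,"az":0,"jaw":-1},{"tx":0,"ty":0,"tz":0,"ax":0,"ay":0,"az":0,"jaw":-1}]' >/dev/null&& python3 chk.py &&
python3 -m handwheel '[{"tx":-0.0004,"ty":0,"tz":0,"ax":0,"ay":0,"az":0,"jaw":-1},{"tx":-0.0004,"ty":0,"tz":0,"ax":0,"ay":0,"az":0,"jaw":-1},{"tx":-0.0004,"ty":0,"tz":0,"ax":0,"ay":0,"az":0,"jaw":-1},{"tx":0,"ty":0,"tz":0,"ax":0,"ay":0,"az":0,"jaw":-1},{"tx":0,"ty":0,"tz":0,"ax":0,"ay":0,"az":0,"jaw":-1},{"tx":0,"ty":0,"tz":0,"ax":0,"ay":0,"az":0,"jaw":-1},{"tx":0,"ty":0,"tz":0,"ax":0,"ay":0,"az":0,"jaw":-1},{"tx":0,"ty":0,"tz":0,"ax":0,"ay":0,"az":0,"jaw":-1},{"tx":0,"ty":0,"tz":0,"ax":0,"ay":0,"az":0,"jaw":-1},{"tx":0,"ty":0,"tz":0,"ax":0,"ay":0,"az":0,"jaw":-1}]' >/dev/null&& python3 chk.py &&
python3 -m handwheel '[{"tx":-0.0004,"ty":0,"tz":0,"ax":0,"ay":0,"az":0,"jaw":-1},{"tx":-0.0004,"ty":0,"tz":0,"ax":0,"ay":0,"az":0,"jaw":-1},{"tx":-0.0004,"ty":0,"tz":0,"ax":0,"ay":0,"az":0,"jaw":-1},{"tx":0,"ty":0,"tz":0,"ax":0,"ay":0,"az":0,"jaw":-1},{"tx":0,"ty":0,"tz":0,"ax":0,"ay":0,"az":0,"jaw":-1},{"tx":0,"ty":0,"tz":0,"ax":0,"ay":0,"az":0,"jaw":-1},{"tx":0,"ty":0,"tz":0,"ax":0,"ay":0,"az":0,"jaw":-1},{"tx":0,"ty":0,"tz":0,"ax":0,"ay":0,"az":0,"jaw":-1},{"tx":0,"ty":0,"tz":0,"ax":0,"ay":0,"az":0,"jaw":-1},{"tx":0,"ty":0,"tz":0,"ax":0,"ay":0,"az":0,"jaw":-1}]' >/dev/null&& python3 chk.py &&
python3 -m handwheel '[{"tx":-0.0004,"ty":0,"tz":0,"ax":0,"ay":0,"az":0,"jaw":-1},{"tx":-0.0004,"ty":0,"tz":0,"ax":0,"ay":0,"az":0,"jaw":-1},{"tx":-0.0004,"ty":0,"tz":0,"ax":0,"ay":0,"az":0,"jaw":-1},{"tx":0,"ty":0,"tz":0,"ax":0,"ay":0,"az":0,"jaw":-1},{"tx":0,"ty":0,"tz":0,"ax":0,"ay":0,"az":0,"jaw":-1},{"tx":0,"ty":0,"tz":0,"ax":0,"ay":0,"az":0,"jaw":-1},{"tx":0,"ty":0,"tz":0,"ax":0,"ay":0,"az":0,"jaw":-1},{"tx":0,"ty":0,"tz":0,"ax":0,"ay":0,"az":0,"jaw":-1},{"tx":0,"ty":0,"tz":0,"ax":0,"ay":0,"az":0,"jaw":-1},{"tx":0,"ty":0,"tz":0,"ax":0,"ay":0,"az":0,"jaw":-1}]' >/dev/null&& python3 chk.py &&
python3 -m handwheel '[{"tx":-0.0004,"ty":0,"tz":0,"ax":0,"ay":0,"az":0,"jaw":-1},{"tx":-0.0004,"ty":0,"tz":0,"ax":0,"ay":0,"az":0,"jaw":-1},{"tx":-0.0004,"ty":0,"tz":0,"ax":0,"ay":0,"az":0,"jaw":-1},{"tx":0,"ty":0,"tz":0,"ax":0,"ay":0,"az":0,"jaw":-1},{"tx":0,"ty":0,"tz":0,"ax":0,"ay":0,"az":0,"jaw":-1},{"tx":0,"ty":0,"tz":0,"ax":0,"ay":0,"az":0,"jaw":-1},{"tx":0,"ty":0,"tz":0,"ax":0,"ay":0,"az":0,"jaw":-1},{"tx":0,"ty":0,"tz":0,"ax":0,"ay":0,"az":0,"jaw":-1},{"tx":0,"ty":0,"tz":0,"ax":0,"ay":0,"az":0,"jaw":-1},{"tx":0,"ty":0,"tz":0,"ax":0,"ay":0,"az":0,"jaw":-1}]' >/dev/null&& python3 chk.py; python3 t.py
```

```text
F 0.08 [0.502  0.0289 0.0388]
F -1.01 [0.5031 0.0288 0.039 ]
F -1.04 [0.5043 0.0287 0.0391]
F -1.08 [0.5055 0.0286 0.0392]
F 0.29 [0.5067 0.0285 0.0394]
push -0.5406384604190555 tcp s 0.07434722373446535
```

```bash
python3 -m handwheel '[{"tx":-0.0004,"ty":0,"tz":0,"ax":0,"ay":0,"az":0,"jaw":-1},{"tx":-0.0004,"ty":0,"tz":0,"ax":0,"ay":0,"az":0,"jaw":-1},{"tx":-0.0004,"ty":0,"tz":0,"ax":0,"ay":0,"az":0,"jaw":-1},{"tx":0,"ty":0,"tz":0,"ax":0,"ay":0,"az":0,"jaw":-1},{"tx":0,"ty":0,"tz":0,"ax":0,"ay":0,"az":0,"jaw":-1},{"tx":0,"ty":0,"tz":0,"ax":0,"ay":0,"az":0,"jaw":-1},{"tx":0,"ty":0,"tz":0,"ax":0,"ay":0,"az":0,"jaw":-1},{"tx":0,"ty":0,"tz":0,"ax":0,"ay":0,"az":0,"jaw":-1},{"tx":0,"ty":0,"tz":0,"ax":0,"ay":0,"az":0,"jaw":-1},{"tx":0,"ty":0,"tz":0,"ax":0,"ay":0,"az":0,"jaw":-1}]' >/dev/null&& python3 chk.py &&
python3 -m handwheel '[{"tx":-0.0004,"ty":0,"tz":0,"ax":0,"ay":0,"az":0,"jaw":-1},{"tx":-0.0004,"ty":0,"tz":0,"ax":0,"ay":0,"az":0,"jaw":-1},{"tx":-0.0004,"ty":0,"tz":0,"ax":0,"ay":0,"az":0,"jaw":-1},{"tx":0,"ty":0,"tz":0,"ax":0,"ay":0,"az":0,"jaw":-1},{"tx":0,"ty":0,"tz":0,"ax":0,"ay":0,"az":0,"jaw":-1},{"tx":0,"ty":0,"tz":0,"ax":0,"ay":0,"az":0,"jaw":-1},{"tx":0,"ty":0,"tz":0,"ax":0,"ay":0,"az":0,"jaw":-1},{"tx":0,"ty":0,"tz":0,"ax":0,"ay":0,"az":0,"jaw":-1},{"tx":0,"ty":0,"tz":0,"ax":0,"ay":0,"az":0,"jaw":-1},{"tx":0,"ty":0,"tz":0,"ax":0,"ay":0,"az":0,"jaw":-1}]' >/dev/null&& python3 chk.py &&
python3 -m handwheel '[{"tx":-0.0004,"ty":0,"tz":0,"ax":0,"ay":0,"az":0,"jaw":-1},{"tx":-0.0004,"ty":0,"tz":0,"ax":0,"ay":0,"az":0,"jaw":-1},{"tx":-0.0004,"ty":0,"tz":0,"ax":0,"ay":0,"az":0,"jaw":-1},{"tx":0,"ty":0,"tz":0,"ax":0,"ay":0,"az":0,"jaw":-1},{"tx":0,"ty":0,"tz":0,"ax":0,"ay":0,"az":0,"jaw":-1},{"tx":0,"ty":0,"tz":0,"ax":0,"ay":0,"az":0,"jaw":-1},{"tx":0,"ty":0,"tz":0,"ax":0,"ay":0,"az":0,"jaw":-1},{"tx":0,"ty":0,"tz":0,"ax":0,"ay":0,"az":0,"jaw":-1},{"tx":0,"ty":0,"tz":0,"ax":0,"ay":0,"az":0,"jaw":-1},{"tx":0,"ty":0,"tz":0,"ax":0,"ay":0,"az":0,"jaw":-1}]' >/dev/null&& python3 chk.py &&
python3 -m handwheel '[{"tx":-0.0004,"ty":0,"tz":0,"ax":0,"ay":0,"az":0,"jaw":-1},{"tx":-0.0004,"ty":0,"tz":0,"ax":0,"ay":0,"az":0,"jaw":-1},{"tx":-0.0004,"ty":0,"tz":0,"ax":0,"ay":0,"az":0,"jaw":-1},{"tx":0,"ty":0,"tz":0,"ax":0,"ay":0,"az":0,"jaw":-1},{"tx":0,"ty":0,"tz":0,"ax":0,"ay":0,"az":0,"jaw":-1},{"tx":0,"ty":0,"tz":0,"ax":0,"ay":0,"az":0,"jaw":-1},{"tx":0,"ty":0,"tz":0,"ax":0,"ay":0,"az":0,"jaw":-1},{"tx":0,"ty":0,"tz":0,"ax":0,"ay":0,"az":0,"jaw":-1},{"tx":0,"ty":0,"tz":0,"ax":0,"ay":0,"az":0,"jaw":-1},{"tx":0,"ty":0,"tz":0,"ax":0,"ay":0,"az":0,"jaw":-1}]' >/dev/null&& python3 chk.py &&
python3 -m handwheel '[{"tx":-0.0004,"ty":0,"tz":0,"ax":0,"ay":0,"az":0,"jaw":-1},{"tx":-0.0004,"ty":0,"tz":0,"ax":0,"ay":0,"az":0,"jaw":-1},{"tx":-0.0004,"ty":0,"tz":0,"ax":0,"ay":0,"az":0,"jaw":-1},{"tx":0,"ty":0,"tz":0,"ax":0,"ay":0,"az":0,"jaw":-1},{"tx":0,"ty":0,"tz":0,"ax":0,"ay":0,"az":0,"jaw":-1},{"tx":0,"ty":0,"tz":0,"ax":0,"ay":0,"az":0,"jaw":-1},{"tx":0,"ty":0,"tz":0,"ax":0,"ay":0,"az":0,"jaw":-1},{"tx":0,"ty":0,"tz":0,"ax":0,"ay":0,"az":0,"jaw":-1},{"tx":0,"ty":0,"tz":0,"ax":0,"ay":0,"az":0,"jaw":-1},{"tx":0,"ty":0,"tz":0,"ax":0,"ay":0,"az":0,"jaw":-1}]' >/dev/null&& python3 chk.py; python3 -c "
from workcell import telemetry;print(telemetry.get_obs())"
```

```text
F -0.74 [0.5079 0.0284 0.0395]
F -0.19 [0.5091 0.0283 0.0397]
F -0.43 [0.5103 0.0283 0.0398]
F -0.55 [0.5114 0.0282 0.04  ]
F -1.3 [0.5126 0.0281 0.0401]
{'time': 42.05, 'q': array([  3.67498202,  -6.35230714, -22.68907866,  66.72513622,
        -0.97015232,   7.90927413]), 'qd': array([-0.00543511,  0.04457974,  0.08230506,  0.03876564, -0.08688103,
        0.02729176]), 'joint_efforts': array([ 1.77403033e-02, -4.05353415e+01,  4.78034198e+01, -1.57996908e+00,
       -4.56875504e-02, -9.45604625e-04]), 'ee_pos': array([0.51263394, 0.02809035, 0.04011798]), 'tcp_rot': array([-179.99853154,    7.00526321,  175.70698537]), 'wrist_force': array([-1.08405235,  0.87007481, -1.3805287 ]), 'torque': array([-0.06776132,  0.24210775, -0.02577866]), 'grasp_force': 0.28911394852912053, 'opening': 0.00022546667160930513}
```

```bash
python3 -m handwheel '[{"tx":-0.0004,"ty":0,"tz":0,"ax":0,"ay":0,"az":0,"jaw":-1},{"tx":-0.0004,"ty":0,"tz":0,"ax":0,"ay":0,"az":0,"jaw":-1},{"tx":-0.0004,"ty":0,"tz":0,"ax":0,"ay":0,"az":0,"jaw":-1},{"tx":0,"ty":0,"tz":0,"ax":0,"ay":0,"az":0,"jaw":-1},{"tx":0,"ty":0,"tz":0,"ax":0,"ay":0,"az":0,"jaw":-1},{"tx":0,"ty":0,"tz":0,"ax":0,"ay":0,"az":0,"jaw":-1},{"tx":0,"ty":0,"tz":0,"ax":0,"ay":0,"az":0,"jaw":-1},{"tx":0,"ty":0,"tz":0,"ax":0,"ay":0,"az":0,"jaw":-1},{"tx":0,"ty":0,"tz":0,"ax":0,"ay":0,"az":0,"jaw":-1},{"tx":0,"ty":0,"tz":0,"ax":0,"ay":0,"az":0,"jaw":-1}]' >/dev/null&& python3 chk.py &&
python3 -m handwheel '[{"tx":-0.0004,"ty":0,"tz":0,"ax":0,"ay":0,"az":0,"jaw":-1},{"tx":-0.0004,"ty":0,"tz":0,"ax":0,"ay":0,"az":0,"jaw":-1},{"tx":-0.0004,"ty":0,"tz":0,"ax":0,"ay":0,"az":0,"jaw":-1},{"tx":0,"ty":0,"tz":0,"ax":0,"ay":0,"az":0,"jaw":-1},{"tx":0,"ty":0,"tz":0,"ax":0,"ay":0,"az":0,"jaw":-1},{"tx":0,"ty":0,"tz":0,"ax":0,"ay":0,"az":0,"jaw":-1},{"tx":0,"ty":0,"tz":0,"ax":0,"ay":0,"az":0,"jaw":-1},{"tx":0,"ty":0,"tz":0,"ax":0,"ay":0,"az":0,"jaw":-1},{"tx":0,"ty":0,"tz":0,"ax":0,"ay":0,"az":0,"jaw":-1},{"tx":0,"ty":0,"tz":0,"ax":0,"ay":0,"az":0,"jaw":-1}]' >/dev/null&& python3 chk.py &&
python3 -m handwheel '[{"tx":-0.0004,"ty":0,"tz":0,"ax":0,"ay":0,"az":0,"jaw":-1},{"tx":-0.0004,"ty":0,"tz":0,"ax":0,"ay":0,"az":0,"jaw":-1},{"tx":-0.0004,"ty":0,"tz":0,"ax":0,"ay":0,"az":0,"jaw":-1},{"tx":0,"ty":0,"tz":0,"ax":0,"ay":0,"az":0,"jaw":-1},{"tx":0,"ty":0,"tz":0,"ax":0,"ay":0,"az":0,"jaw":-1},{"tx":0,"ty":0,"tz":0,"ax":0,"ay":0,"az":0,"jaw":-1},{"tx":0,"ty":0,"tz":0,"ax":0,"ay":0,"az":0,"jaw":-1},{"tx":0,"ty":0,"tz":0,"ax":0,"ay":0,"az":0,"jaw":-1},{"tx":0,"ty":0,"tz":0,"ax":0,"ay":0,"az":0,"jaw":-1},{"tx":0,"ty":0,"tz":0,"ax":0,"ay":0,"az":0,"jaw":-1}]' >/dev/null&& python3 chk.py &&
python3 -m handwheel '[{"tx":-0.0004,"ty":0,"tz":0,"ax":0,"ay":0,"az":0,"jaw":-1},{"tx":-0.0004,"ty":0,"tz":0,"ax":0,"ay":0,"az":0,"jaw":-1},{"tx":-0.0004,"ty":0,"tz":0,"ax":0,"ay":0,"az":0,"jaw":-1},{"tx":0,"ty":0,"tz":0,"ax":0,"ay":0,"az":0,"jaw":-1},{"tx":0,"ty":0,"tz":0,"ax":0,"ay":0,"az":0,"jaw":-1},{"tx":0,"ty":0,"tz":0,"ax":0,"ay":0,"az":0,"jaw":-1},{"tx":0,"ty":0,"tz":0,"ax":0,"ay":0,"az":0,"jaw":-1},{"tx":0,"ty":0,"tz":0,"ax":0,"ay":0,"az":0,"jaw":-1},{"tx":0,"ty":0,"tz":0,"ax":0,"ay":0,"az":0,"jaw":-1},{"tx":0,"ty":0,"tz":0,"ax":0,"ay":0,"az":0,"jaw":-1}]' >/dev/null&& python3 chk.py; python3 -c "
from workcell import telemetry;print(telemetry.get_obs())"
```

```text
F -0.37 [0.5138 0.028  0.0402]
F -0.13 [0.515  0.0279 0.0404]
F -0.38 [0.5162 0.0279 0.0406]
F -7.49 [0.5164 0.0278 0.0405]
{'time': 47.05, 'q': array([  3.60239867,  -5.72563582, -22.0567599 ,  66.84867557,
        -0.94617868,   7.831532  ]), 'qd': array([-0.01654176, -0.04890094,  0.00617977,  0.01695136, -0.05539975,
        0.01380334]), 'joint_efforts': array([-4.86017782e-01, -3.94859612e+01,  4.90766037e+01, -4.42003727e+00,
       -2.97725676e-01, -1.77330553e-04]), 'ee_pos': array([0.51635794, 0.02779262, 0.04054368]), 'tcp_rot': array([-179.9964287 ,    6.88521181,  175.71469948]), 'wrist_force': array([-8.17210314, -0.11996322,  4.8935889 ]), 'torque': array([0.11257116, 1.55100734, 0.00894549]), 'grasp_force': 3.8469193875789642, 'opening': -0.0001313076928111849}
```

Stop found (7.5 N). Slightly more pressure and hold.

```bash
python3 -m handwheel '[{"tx":-0.0002,"ty":0,"tz":0,"ax":0,"ay":0,"az":0,"jaw":-1},{"tx":0,"ty":0,"tz":0,"ax":0,"ay":0,"az":0,"jaw":-1},{"tx":0,"ty":0,"tz":0,"ax":0,"ay":0,"az":0,"jaw":-1},{"tx":0,"ty":0,"tz":0,"ax":0,"ay":0,"az":0,"jaw":-1},{"tx":0,"ty":0,"tz":0,"ax":0,"ay":0,"az":0,"jaw":-1},{"tx":0,"ty":0,"tz":0,"ax":0,"ay":0,"az":0,"jaw":-1},{"tx":0,"ty":0,"tz":0,"ax":0,"ay":0,"az":0,"jaw":-1},{"tx":0,"ty":0,"tz":0,"ax":0,"ay":0,"az":0,"jaw":-1},{"tx":0,"ty":0,"tz":0,"ax":0,"ay":0,"az":0,"jaw":-1},{"tx":0,"ty":0,"tz":0,"ax":0,"ay":0,"az":0,"jaw":-1}]'; python3 chk.py
```

```text
time: 48.3
ee_pos: [0.5164, 0.0278, 0.0405]
tcp_rot: [-180.0, 6.9, 175.7]
wrist_force: [-8.6, 0.5, 5.2]
opening: 0.0001
grasp_force: 4.4
F -7.87 [0.5164 0.0278 0.0405]
```

```bash
python3 -m handwheel '[{"tx":-0.00025,"ty":0,"tz":0,"ax":0,"ay":0,"az":0,"jaw":-1},{"tx":0,"ty":0,"tz":0,"ax":0,"ay":0,"az":0,"jaw":-1},{"tx":0,"ty":0,"tz":0,"ax":0,"ay":0,"az":0,"jaw":-1},{"tx":0,"ty":0,"tz":0,"ax":0,"ay":0,"az":0,"jaw":-1},{"tx":0,"ty":0,"tz":0,"ax":0,"ay":0,"az":0,"jaw":-1},{"tx":0,"ty":0,"tz":0,"ax":0,"ay":0,"az":0,"jaw":-1},{"tx":0,"ty":0,"tz":0,"ax":0,"ay":0,"az":0,"jaw":-1},{"tx":0,"ty":0,"tz":0,"ax":0,"ay":0,"az":0,"jaw":-1},{"tx":0,"ty":0,"tz":0,"ax":0,"ay":0,"az":0,"jaw":-1},{"tx":0,"ty":0,"tz":0,"ax":0,"ay":0,"az":0,"jaw":-1}]'; python3 chk.py
```

```text
time: 49.55
ee_pos: [0.5164, 0.0278, 0.0405]
tcp_rot: [-180.0, 6.8, 175.7]
wrist_force: [-11.8, 1.0, 5.4]
opening: -0.0
grasp_force: 5.0
F -11.11 [0.5164 0.0278 0.0405]
```

Held. Backing off and lifting clear.

```bash
python3 -m handwheel '[{"tx":0.001,"ty":0,"tz":0,"ax":0,"ay":0,"az":0,"jaw":-1},{"tx":0.002,"ty":0,"tz":0,"ax":0,"ay":0,"az":0,"jaw":-1},{"tx":0.01,"ty":0,"tz":0,"ax":0,"ay":0,"az":0,"jaw":-1},{"tx":0.02,"ty":0,"tz":0,"ax":0,"ay":0,"az":0,"jaw":-1},{"tx":0.03,"ty":0,"tz":0,"ax":0,"ay":0,"az":0,"jaw":-1},{"tx":0.03,"ty":0,"tz":-0.02,"ax":0,"ay":0,"az":0,"jaw":-1},{"tx":0.02,"ty":0,"tz":-0.03,"ax":0,"ay":0,"az":0,"jaw":-1},{"tx":0,"ty":0,"tz":-0.04,"ax":0,"ay":0,"az":0,"jaw":-1},{"tx":0,"ty":0,"tz":-0.03,"ax":0,"ay":0,"az":0,"jaw":-1},{"tx":0,"ty":0,"tz":0,"ax":0,"ay":0,"az":0,"jaw":-1}]'
python3 - <<'E'
from h import *
c=shot("top")
for b in blobs(orange(c["color"]),300): print(rect(c,b,.07))
a=c["color"][110:260,180:440]; w=shot("wrist")["color"][150:420,150:430]
a=cv2.resize(a,None,fx=2,fy=2,interpolation=cv2.INTER_CUBIC)
cv2.imwrite("pics/e1.png",np.hstack([a[:270],w])[:,:,::-1])
E
```

```text
time: 50.8
ee_pos: [0.3921, 0.0373, 0.1484]
tcp_rot: [180.0, 7.3, 175.7]
wrist_force: [1.0, 0.3, -0.1]
opening: 0.0001
grasp_force: 0.0
((573.6470336914062, 23.839797973632812), (58.79495620727539, 101.80335235595703), 86.62298583984375)
((488.88848876953125, -437.7745361328125), (40.6494140625, 102.15185546875), 85.56828308105469)
```

View pics/e1.png

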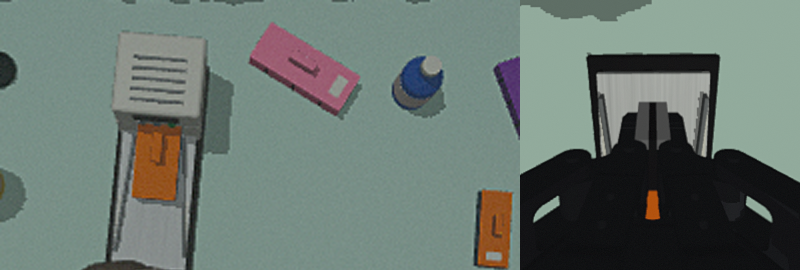

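The cassette sits straight in the bay between the rails, at (157,160) in the crop. The hand is clear and the neighbours haven't moved.

```bash
python3 -c "
from workcell import workorder;print(workorder.job_done())"
```

```text
the job is handed in; nothing more can be done
None
```

The cassette is in the feeder with its nose against the top stop; I pressed it home for over a second (8 to 11 N at the wrist, an estimated 8 to 9 N on the stop), let go, and handed the job in at about 51 s; the verdict was not shown.

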